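# Snug up the press's oil filler plug and cap it

## Task

Tighten the winged filler plug on top of the green press clockwise until its tapered thread is firmly snug (about 0.5 N m, roughly a tenth of a turn past where it first goes stiff), but do not overtighten it. Then put the round metal dust cap over the plug, fully down on the press head, and leave the other things alone.

Things in the scene. Friction and masses are not known exactly. Their poses are not given: they have to be found in the camera images.
- press: Green cast bench press, fixed to the bench. Origin under the centre of its round column; z up. Base plate 180 (x) by 320 (y) mm, 16 high, y from -100 to +220. Head: block 110 (x) by 245 (y) mm, y from -60 to +185, top face 200 mm above the bench. The square ram (28 mm) rises to 240 mm at y = +145.
- filler (a point): Point on the axis of the filler, in the flat top face of the press head (200 mm above the bench); axes as the press, z up. A dark steel collar 48 mm across and 14 mm high stands on the face around this axis; the plug screws into it.
- plug: Steel filler plug with a right-hand tapered thread; tightens clockwise seen from above and stays where it is left. Origin on its axis, about at the press head's top face; z up. Its grip is an upright wing, a flat bar 40 mm long along the plug's x, 14 mm thick along its y, 15 to 46 mm above the press head. It sinks 2 mm a turn; its height and angle do not tell when it is snug.
- plug_top (a point): Centre of the wing's top face, on the plug's axis, about 46 mm above the press head. The plug first runs freely (0.07 N m) for an unknown 0.8 to 3.2 rad, then the taper goes stiff at once at 0.4 N m and the turning torque climbs 0.3 N m per further rad. Snug: 0.25 to 1.3 rad past that, 0.47 to 0.79 N m at the last; more is overtightened. Read at a standstill it is 0.1 to 0.25 N m lower.
- cap: Round aluminium dust cap, an inverted cup open below, standing on the bench, 0.1 to 0.2 kg. Origin at the centre of its open rim; z up. 60 mm outside diameter, 54 mm inside, 55 mm tall, 51 mm deep inside, with a knob on top: 22 mm diameter from 60 to 78 mm above the rim, on a 12 mm neck. In place it stands round the collar and the plug with its rim on the press head's top face.
- tin: Closed steel tin, bystander, 68 mm diameter, 90 mm tall; origin under its centre.
- wrench: Steel wrench lying on the bench, bystander, 170 mm long along its x; origin on its underside.
- basket: White slatted plastic basket, bystander, 110 by 150 mm and 50 mm tall; origin under its centre.
Not all that is in view belongs to the job. Of the things that look like the cap, take the one that is farthest to the robot's left at the start.

How it is judged (in metres and radians):
On the way, in this order (a step that is already met when the one before it is completed fails the run):
1. the plug is snug and has been let go (z of plug_top in the frame of filler between 0.04558 and 0.04592 m and contact force between the fingers and plug below 0.5 N), for 0.2 s.
2. the dust cap is down over the plug (horizontal distance between cap and filler below 0.006 m and z of cap in the frame of filler below 0.003 m), for 0.2 s.
At the end, for the whole second after the job is handed in: The plug is 0.25 to 1.3 rad past where its taper goes stiff (0.08 to 0.42 mm lower than there). The cap is at rest, upright within 0.08 rad, within 6 mm of the filler's axis, rim within 3 mm of the press head's top face. Bystanders are within 30 mm of where they were (all of step 2 and z of plug_top in the frame of filler between 0.04558 and 0.04592 m and z of cap in the frame of filler above -0.003 m and angle between cap's own z axis and vertical below 0.08 rad and linear speed of cap below 0.02 m/s); the robot touches nothing.
It fails at once if the plug is overtightened (more than 1.3 rad past the point where it goes stiff, over 0.79 N m) (z of plug_top in the frame of filler below 0.04558 m).
It fails at once if the tin is moved more than 30 mm (distance of tin from where it was at the start of the episode above 0.03 m).
It fails at once if the wrench is moved more than 30 mm (distance of wrench from where it was at the start of the episode above 0.03 m).
It fails at once if the basket is moved more than 30 mm (distance of basket from where it was at the start of the episode above 0.03 m).
It also fails if it takes over 72 s, if anything falls off the work surface, if the arm or the gripper's body presses on something with over 40 N, if the wrist force passes 120 N, or if a joint passes its speed limit or range.

## Robot

A 6-joint arm with a two-finger parallel gripper is mounted at the origin on the work surface. World frame = base frame: x ahead of the robot, y to its left, z up, the work surface at z = 0. Lengths are in m, angles in degrees, forces in N, time in s.
With the tool pointing down it reaches from about 0.4 to 0.825 m from the base axis. Payload 7 kg.
Tool frame: the origin (TCP) lies on the centre line of the jaws, within the pads' length; the fingertips stand 11 mm ahead of it and the grasp point (between the pads) lies 8 mm behind it; z points along the fingers, y is the line along which they close (so a half turn about z gives the same grasp; the last joint's range is limited). The gripper opens to 88 mm and grips with 3 to 60 N. Pads are 19 mm wide; open, the fingers measure 130 mm over their backs; the gripper's body (78 mm by 193 mm) begins 47 mm behind the grasp point.
Start: joints at [-59.696, 20.546, 0.682, 0, -70.136, -16.507], TCP at [0.161, -0.656, 0.238] pointing down, gripper open.
Joint ranges: [-176.03, 176.03], [-82.01, 121.73], [-58.28, 71.71], [-173.87, 95.51], [-174.79, -0.11], [-173.66, 173.66]. Speed limits (degrees/s): [136.94, 136.94, 172.46, 180, 180, 180].

## Interface

Orientations are given as [roll, pitch, yaw] about the fixed x, y, z axes, in that order (R = Rz(yaw) Ry(pitch) Rx(roll)).
In Python, from plant import r, capture, camera_model, job gives the robot as it stands.
- The arm moves only by the tool drive_tool, never from a script. Its argument "increments" is a list that holds one entry, the list of rows, each a list of 5 numbers: the gripper's target within -1 to 1 (fully open at 1, half-way at 0, shut at -1), then the shift along the tool's x, y, z scaled (see below), then the turn about the tool's z scaled (see below). In form: [[[gripper, tx, ty, tz, roll], ...]]. A call has 1 to 5 rows; each row is the pose to reach, as a shift and turn from the pose commanded when the call began, along the tool's axes at that moment, turning the shorter way round; what a row does not reach only later rows make up. The controller multiplies each number of a shift by 120 mm and each number of a turn by 360 degrees. A row lasts 1/8 s, in which the tool goes at most 62.5 mm and 10.7 degrees, less where a joint would pass 70% of its speed; a pose out of reach is approached as far as the arm can. A call with a number of a shift or a turn outside -1 to 1 is refused whole. A call with a gripper value outside its range is refused whole. The fingers move at their own pace and stop on an object; "squeeze" is the grip in N (left out, the last holds). Time passes only in rows, so rows that repeat a pose let the fingers close. It gives the time, the measured TCP pose, the force, the opening and the grip force at its end, in the units of the state.
- r.get_state(): the state, without advancing time (a new reading comes with each control period).
- capture(name): name is "scene" or "top" or "wrist"; returns the picture (480x640x3 uint8, red, green, blue); there is no depth.
- camera_model(name): a dict with "camera_matrix" (3x3 intrinsics, pixels), "rvec" (rotation vector, rad) and "tvec" (3), from world to camera coordinates, as OpenCV has them. Camera axes: x right, y down, z forward; pixel columns grow to the right and rows downward; lengths in m; the calibration is good to about 2 mm. The wrist camera is an equidistant fisheye: a pixel r from the principal point sees the ray r / f radians off the axis. A picture is of the moment at which its call begins: read the wrist's pose just before it. camera_model takes no time and is no camera call; for the wrist camera it gives the pose at the moment of the call.
- job.close_job(): hands the job in; it is judged then, once.
The state is a dict: "time_s": time; "joints": joint angles; "qd": joint speeds; "joint_torque": joint torques, N m; "tcp_pos": TCP position; "eef_rot": TCP orientation; "contact_force": force on the tool from outside, world axes, zero at the start; "moment": the same for the moment, N m; "gripper_width": finger opening in m; "gripper_force": force on a finger pad.
Only numpy, scipy, OpenCV 4.12 (cv2) and the standard library are available. Lean on these libraries where they do the work, as an engineer would, in place of code of your own. Each camera call takes 0.05 s, during which the arm holds its last target. There are 200 camera calls.

## Working session

There is one attempt and no reset: what is moved stays moved. The work goes in short steps, Python scripts to look and compute and a tool call to move; the robot and the scene stay as the last step left them, time stands still between calls to the robot, and variables do not carry over. Pictures are saved under pics/ and viewed, at most 10 in all, crops included, and the job is handed in when it is done.

Besides the shell and the picture viewer there is one more tool, called after "Emit:" as name(argument=value, ...) on one line, values as JSON. drive_tool: Moves the arm, as the interface text tells. Its arguments: {"type":"object","properties":{"increments":{"type":"array"},"squeeze":{"type":"number"}},"required":["increments"]}

```bash
mkdir -p pics; ls; python3 - <<'E'
from plant import r, capture, camera_model
import cv2,numpy as np
print(r.get_state())
for n in ("scene","top"):
    im=capture(n); cv2.imwrite(f"pics/{n}0.png",im[:,:,::-1]); m=camera_model(n); print(n,m)
    R=cv2.Rodrigues(np.array(m["rvec"]))[0]; print(-R.T@np.array(m["tvec"]).ravel())
E
```

```text
pics
{'time_s': 0.0, 'joints': array([-5.96967924e+01,  2.05907592e+01,  6.32685036e-01, -2.19366749e-02,
       -7.01335899e+01, -1.65098591e+01]), 'qd': array([ 0.06610903, -0.03094919,  0.05792754, -0.00162452, -0.05906794,
        0.00440575]), 'joint_torque': array([ 4.61365380e-04, -5.82717669e+01,  2.93075502e+01,  6.99775457e+00,
        7.14180715e-03, -1.42519734e-04]), 'tcp_pos': array([ 0.16084077, -0.65506982,  0.2366163 ]), 'eef_rot': array([ 1.79906254e+02, -6.28039156e-03, -1.66214118e+02]), 'contact_force': array([ 0.8614964 , -0.14550622,  0.3045083 ]), 'moment': array([ 0.00859029, -0.0249225 ,  0.0042057 ]), 'gripper_force': 0.0, 'gripper_width': 0.08801990132424904}
scene {'camera_matrix': array([[482.96716359,   0.        , 318.38894882],
       [  0.        , 482.96716359, 244.98648536],
       [  0.        ,   0.        ,   1.        ]]), 'rvec': array([ 2.07431984,  1.25859925, -0.54239846]), 'tvec': array([-0.15389395, -0.26909661,  1.47874604])}
[ 1.17686902 -0.41188284  0.85329831]
top {'camera_matrix': array([[566.664893 ,   0.       , 328.9583234],
       [  0.       , 566.664893 , 245.7336373],
       [  0.       ,   0.       ,   1.       ]]), 'rvec': array([ 2.19337055, -2.15187123,  0.10215307]), 'tvec': array([-0.10629264,  0.59872624,  1.1582435 ])}
[ 0.48868069 -0.09655741  1.20961443]
```

View pics/scene0.png

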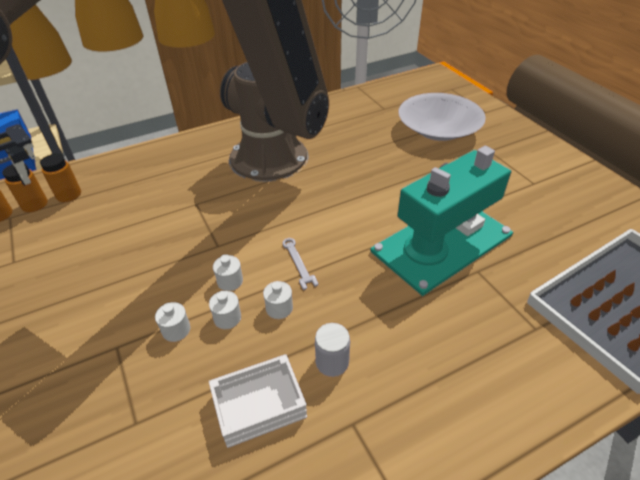

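View pics/top0.png

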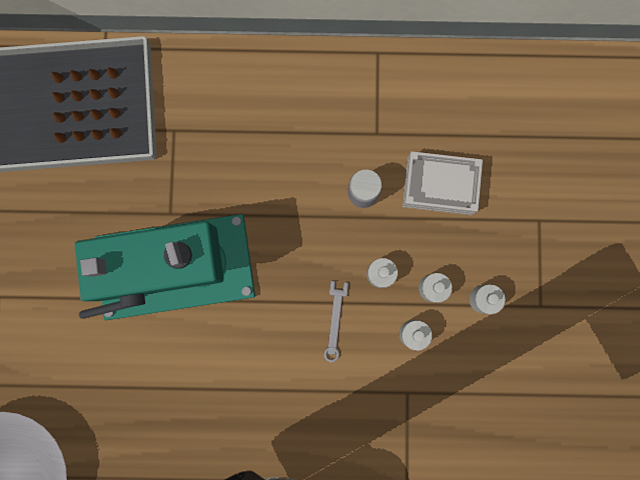

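Top view (+x up, +y left): press head centred about (150,260), wing (175,253), ram (92,267), with a dark lever at (115,305). There are four caps, and the leftmost is at (383,272), which is (278,300) in the scene view. Wrench, tin and basket are at (335,320), (365,187) and (443,183).

```bash
cat > h.py <<'E'
import cv2,numpy as np
from plant import r,capture,camera_model
def ray(n,uv,m=None):
    m=m or camera_model(n);K=m["camera_matrix"];R=cv2.Rodrigues(np.array(m["rvec"]))[0];t=np.array(m["tvec"]).ravel()
    x=(np.array(uv,float)-K[:2,2])/[K[0,0],K[1,1]]
    if n=="wrist":
        th=np.hypot(*x); d=np.r_[x/max(th,1e-9)*np.sin(th),np.cos(th)]
    else: d=np.r_[x,1]
    d=d/np.linalg.norm(d)
    return -R.T@t,R.T@d
def plane(n,uv,z,m=None):
    c,d=ray(n,uv,m); return c+d*(z-c[2])/d[2]
def tri(a,b):
    (c1,d1),(c2,d2)=a,b
    s=np.linalg.lstsq(np.c_[d1,-d2],c2-c1,rcond=None)[0]
    p,q=c1+s[0]*d1,c2+s[1]*d2
    return (p+q)/2,np.linalg.norm(p-q)
def blobs(im,lo,hi,box,amin=15):
    x0,y0,x1,y1=box; hsv=cv2.cvtColor(im[y0:y1,x0:x1],cv2.COLOR_RGB2HSV)
    k=cv2.inRange(hsv,lo,hi); n,l,s,c=cv2.connectedComponentsWithStats(k)
    out=[]
    for i in range(1,n):
        if s[i,4]>=amin:
            ct=max(cv2.findContours((l==i).astype(np.uint8),0,1)[0],key=len)
            out.append((c[i]+[x0,y0],s[i,4],cv2.minAreaRect(ct+np.array([x0,y0]))))
    return out
E
python3 - <<'E'
from h import *
t=cv2.imread("pics/top0.png")[:,:,::-1]; s=cv2.imread("pics/scene0.png")[:,:,::-1]
for nm,im,b in(("wing+ram top",t,(76,235,215,280)),("w+r scene",s,(425,140,500,200)),):
    print(nm)
    for x in blobs(im,(0,0,110),(180,60,255),b): print(x)
g=cv2.inRange(cv2.cvtColor(t,cv2.COLOR_RGB2HSV),(70,80,60),(95,255,255))
print(cv2.minAreaRect(max(cv2.findContours(g,0,1)[0],key=cv2.contourArea)))
a=cv2.resize(t[225:325,70:260],None,fx=4,fy=4,interpolation=cv2.INTER_CUBIC)
b=cv2.resize(s[140:220,395:520],None,fx=4,fy=4,interpolation=cv2.INTER_CUBIC)
c=cv2.resize(t[250:300,355:415],None,fx=4,fy=4,interpolation=cv2.INTER_CUBIC)
d=cv2.resize(s[275:325,250:310],None,fx=4,fy=4,interpolation=cv2.INTER_CUBIC)
W=np.zeros((600,760+0,3),np.uint8)
o=np.zeros((600,800,3),np.uint8);o[:400,:760]=a
o2=np.zeros((540,760,3),np.uint8);o2[:320,:500]=b;o2[:200,510:750]=c;o2[210:410,510:750]=d
cv2.imwrite("pics/c1.png",np.ascontiguousarray(o[:400,:,::-1]));cv2.imwrite("pics/c2.png",np.ascontiguousarray(o2[:,:,::-1]))
# stacked
E
```

```text
wing+ram top
(array([171.14285714, 253.12      ]), np.int32(175), ((171.16152954101562, 253.09230041503906), (22.540388107299805, 7.80581521987915), 74.74488067626953))
(array([ 88.34939759, 266.2811245 ]), np.int32(249), ((88.31501770019531, 266.29766845703125), (15.585862159729004, 15.88997745513916), 81.25383758544922))
w+r scene
(array([485.78571429, 150.58730159]), np.int32(126), ((485.3620300292969, 150.34481811523438), (17.641056060791016, 9.284767150878906), 21.801406860351562))
(array([440.03539823, 172.51327434]), np.int32(113), ((437.5999755859375, 171.8000030517578), (24.0416316986084, 9.899495124816895), 8.13010311126709))
((163.16250610351562, 268.17236328125), (84.46026611328125, 173.38473510742188), 81.38435363769531)
```

View pics/c1.png

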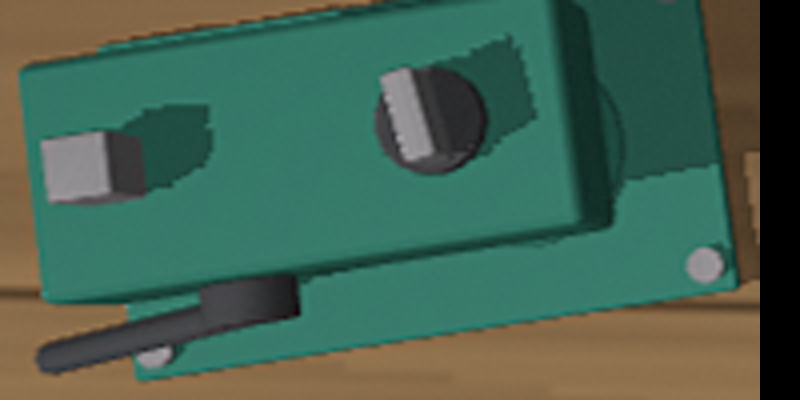

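View pics/c2.png

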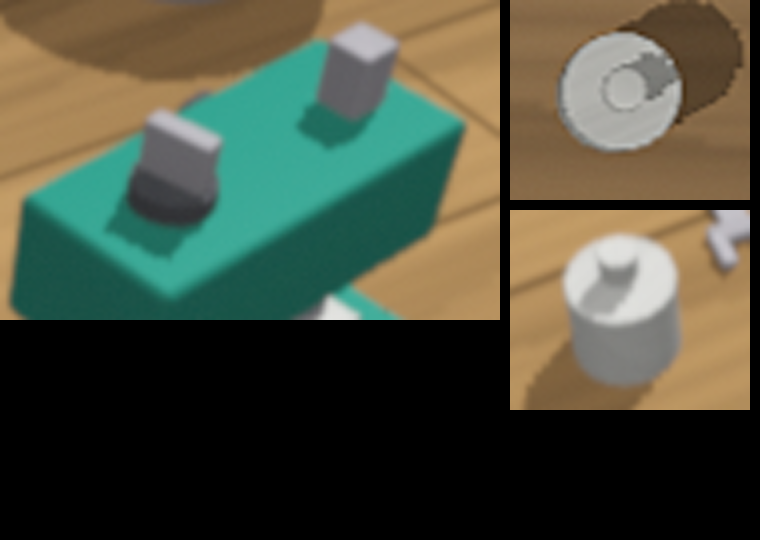

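The crops show the wing top face centred at top-view (171.2,253.2) and scene (441.5,172.7). The knob top of the wanted cap is at top-view (384,272.5) and scene (277,284.5).

```bash
python3 - <<'E'
from h import *
print("wing",plane("top",(171.2,253.2),.246),tri(ray("top",(171.2,253.2)),ray("scene",(441,172.4))))
print("ram",plane("top",(88.3,266.3),.24),tri(ray("top",(88.3,266.3)),ray("scene",(485.6,150.5))))
print("knob",plane("top",(384,272.5),.078),plane("scene",(277,284.5),.078),tri(ray("top",(384,272.5)),ray("scene",(277,284.5))))
rb=cv2.boxPoints(((171.16,253.09),(22.54,7.8),74.745)); P=[plane("top",p,.246)[:2] for p in rb]
for i in range(4):
    d=P[(i+1)%4]-P[i]; print(np.linalg.norm(d),np.degrees(np.arctan2(d[1],d[0])))
C=[plane("top",(70+u/4,225+v/4),.2)[:2] for u,v in((22,68),(48,300),(585,230),(552,0))]
print("head corners",C)
for i in range(4):
    d=C[(i+1)%4]-C[i]; print(np.linalg.norm(d),np.degrees(np.arctan2(d[1],d[0])))
print("others",[plane("top",p,.078) for p in((436,288),(490,299),(417,336))], "tin",plane("top",(366,183),.09),"wr",plane("top",(335,320),0))
E
```

```text
wing [0.56208046 0.17366007 0.246     ] (array([0.5626003 , 0.17442511, 0.246643  ]), np.float64(0.002125582434273327))
ram [0.53733216 0.31625736 0.24      ] (array([0.53762099, 0.31682704, 0.23973437]), np.float64(0.0009954857376760604))
knob [ 0.54435712 -0.20583592  0.078     ] [ 0.54462862 -0.20179242  0.078     ] (array([ 0.54502051, -0.20392295,  0.07952677]), np.float64(0.003818230662548049))
0.01324247825759687 -73.46646519669004
0.03884007465464172 -162.3429058350957
0.013194785095874963 106.47504239993623
0.03882757183112619 17.7278588229387
head corners [array([0.58241452, 0.35877435]), array([0.47936044, 0.34091709]), array([0.51486996, 0.10408515]), array([0.61761635, 0.12279798])]
0.10458979201134401 -170.1693805272979
0.23947921757380286 -81.47284610317901
0.10443653496505319 10.321940719990348
0.23858753846509653 98.48454532184893
others [array([ 0.51545999, -0.30970948,  0.078     ]), array([ 0.49569012, -0.41709854,  0.078     ]), array([ 0.42011464, -0.27228518,  0.078     ])] tin [ 0.72259141 -0.16679862  0.09      ] wr [ 0.44561324 -0.11060491  0.        ]
```

```bash
cat >> h.py <<'E'
def plan(p,yaw,wps):
    p=np.array(p,float)
    for q,y2 in wps:
        q=np.array(q,float)
        while np.linalg.norm(q-p)>1e-4 or abs(y2-yaw)>.01:
            a=np.radians(yaw); ax=np.array([[np.cos(a),np.sin(a),0],[np.sin(a),-np.cos(a),0],[0,0,-1]])
            f=min(1,.12/max(1e-9,np.abs(ax@(q-p)).max()))
            # yaw shared over remaining path; positive roll = yaw decreasing
            dy=np.clip((y2-yaw)*f,-53,53); f=min(f,1)
            d=f*(q-p); s=ax@d/.12; print(np.round(s,4),round(-dy/360,4)); p=p+d; yaw+=dy
    return
E
python3 - <<'E'
from h import *
plan((.161,-.656,.238),-166.2,[((.42,-.40,.33),-120),((.562,.174,.33),17.5)])
E
```

```text
[-1.      0.5977 -0.2943] -0.0493
[-1.      0.2333 -0.2594] -0.0434
[-0.8421 -0.0368 -0.2129] -0.0356
[-1.      0.2887  0.    ] -0.0807
[-1.     -0.2298  0.    ] -0.0795
[-1.     -0.8869  0.    ] -0.1036
[-0.1967 -1.      0.    ] -0.079
[ 0.1502 -0.4819  0.    ] -0.0391
```

Emit:
drive_tool(increments=[[[1,-0.5,0.3,-0.147,-0.025],[1,-1,0.598,-0.294,-0.049],[1,-1,0.598,-0.294,-0.049]]])

```text
time_s: 0.48
tcp_pos: [0.2624, -0.5555, 0.274]
eef_rot: [-179.9, 0.0, -148.3]
contact_force: [-0.5, -0.4, 0.7]
gripper_width: 0.0877
gripper_force: 0.0
```

Emit:
drive_tool(increments=[[[1,-0.5,0.117,-0.13,-0.022],[1,-1,0.233,-0.26,-0.043],[1,-1,0.233,-0.26,-0.043]]])

```text
time_s: 0.85
tcp_pos: [0.3508, -0.469, 0.3052]
eef_rot: [-179.9, 0.0, -132.8]
contact_force: [-0.0, -0.5, 0.2]
gripper_width: 0.0877
gripper_force: 0.0
```

Emit:
drive_tool(increments=[[[1,-0.42,-0.018,-0.1,-0.018],[1,-0.842,-0.037,-0.213,-0.036],[1,-0.842,-0.037,-0.213,-0.036]]])

```text
time_s: 1.23
tcp_pos: [0.4221, -0.399, 0.33]
eef_rot: [-180.0, 0.0, -120.0]
contact_force: [-0.7, -0.3, -0.4]
gripper_width: 0.0877
gripper_force: 0.0
```

Emit:
drive_tool(increments=[[[1,-0.5,0.144,0,-0.03],[1,-1,0.289,0,-0.06],[1,-1,0.289,0,-0.081]]])

```text
time_s: 1.6
tcp_pos: [0.4508, -0.2765, 0.3293]
eef_rot: [180.0, 0.0, -90.6]
contact_force: [-0.2, -0.4, 0.3]
gripper_width: 0.0875
gripper_force: 0.0
```

Emit:
drive_tool(increments=[[[1,-0.5,-0.115,0,-0.03],[1,-1,-0.23,0,-0.06],[1,-1,-0.23,0,-0.08]]])

```text
time_s: 1.98
tcp_pos: [0.4805, -0.1571, 0.329]
eef_rot: [180.0, 0.0, -61.8]
contact_force: [0.3, -0.3, 0.3]
gripper_width: 0.0876
gripper_force: 0.0
```

Emit:
drive_tool(increments=[[[1,-0.35,-0.3,0,-0.027],[1,-0.7,-0.6,0,-0.054],[1,-1,-0.887,0,-0.08],[1,-1,-0.887,0,-0.104]]])

```text
time_s: 2.48
tcp_pos: [0.5188, -0.002, 0.3284]
eef_rot: [179.9, 0.1, -24.4]
contact_force: [-0.6, -0.3, -0.3]
gripper_width: 0.0873
gripper_force: 0.0
```

Emit:
drive_tool(increments=[[[1,-0.1,-0.5,0,-0.03],[1,-0.197,-1,0,-0.06],[1,-0.197,-1,0,-0.079]]])

```text
time_s: 2.85
tcp_pos: [0.5477, 0.1174, 0.3278]
eef_rot: [179.9, 0.1, 4.0]
contact_force: [0.0, -0.7, 0.3]
gripper_width: 0.0881
gripper_force: 0.0
```

Emit:
drive_tool(increments=[[[1,0.15,-0.48,0,-0.02],[1,0.15,-0.48,0,-0.039],[1,0.15,-0.48,0,-0.039]]])

```text
time_s: 3.22
tcp_pos: [0.5614, 0.1733, 0.3284]
eef_rot: [180.0, 0.1, 17.6]
contact_force: [0.3, -0.2, -0.8]
gripper_width: 0.0875
gripper_force: 0.0
```

```bash
python3 - <<'E'
from h import *
s=r.get_state(); print(s["tcp_pos"],s["eef_rot"],s["joints"],s["moment"])
m=camera_model("wrist"); print(m); im=capture("wrist"); np.save("m1.npy",m,allow_pickle=True); cv2.imwrite("pics/w1.png",im[:,:,::-1])
E
```

```text
[0.56143565 0.17329522 0.32842488] [1.79964822e+02 1.20866711e-01 1.76029887e+01] [ 3.62022612e+01  9.82677541e+00 -2.13572550e+00 -5.32202919e-03
 -7.81632734e+01  7.14018620e+01] [-0.0857577   0.12997252 -0.03488955]
{'camera_matrix': array([[371.64829954,   0.        , 317.15407856],
       [  0.        , 371.64829954, 239.36570946],
       [  0.        ,   0.        ,   1.        ]]), 'rvec': array([-2.33372895,  1.70920215,  0.25223999]), 'tvec': array([-0.00320565,  0.4989069 ,  0.6489542 ])}
```

View pics/w1.png

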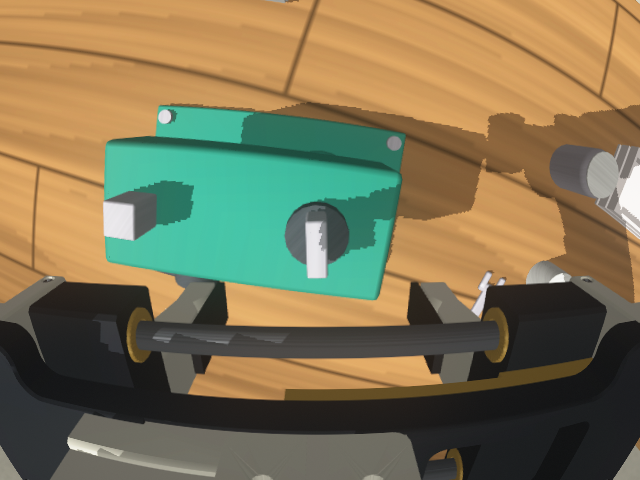

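The wrist view shows the wing's top face at (306–327, 221–278), centred about (316,250) and parallel to the finger plane, with the fingers on either side.

```bash
python3 - <<'E'
from h import *
im=cv2.imread("pics/w1.png")[:,:,::-1]
m=camera_model("wrist")
B=blobs(im,(0,0,195),(180,40,255),(295,205,340,290)); print(B)
for c,a,rb in B:
    P=[plane("wrist",p,.2465,m) for p in cv2.boxPoints(rb)]
    print(np.mean(P,0))
    for i in range(4):
        d=P[(i+1)%4]-P[i]; print(np.linalg.norm(d),np.degrees(np.arctan2(d[1],d[0])))
E=[plane("wrist",p,.2465,m) for p in((307,222),(325,221),(327,277),(306,278))];print(np.mean(E,0)); 
for i in (1,3):
    d=E[(i+1)%4]-E[i];print(np.linalg.norm(d),np.degrees(np.arctan2(d[1],d[0])))
c=((E[0]+E[1])-(E[2]+E[3]));print(np.degrees(np.arctan2(c[1],c[0])))
print("ram",plane("wrist",(119,221),.24,m))
E
```

```text
[(array([314.66481069, 251.86080178]), np.int32(898), ((315.5806579589844, 249.98431396484375), (54.46659851074219, 18.452722549438477), 88.45184326171875))]
[0.56142937 0.17550121 0.2465    ]
0.011790451042859194 -70.96745198535407
0.037578570438968346 -160.70915450345458
0.012365958663926585 109.12710520689059
0.03760078940530036 18.41375175137367
[0.56185192 0.17518395 0.2465    ]
0.03862026212831798 -160.1809796833195
0.03867025218799514 15.981806083757569
17.899171816977848
ram [0.53743062 0.31740852 0.24      ]
```

Emit:
drive_tool(increments=[[[1,0.008,-0.01,0.3,0],[1,0.008,-0.01,0.6,0],[1,0.008,-0.01,0.75,0],[1,0.008,-0.01,0.82,0],[1,0.008,-0.01,0.82,0]]])

```text
time_s: 3.9
tcp_pos: [0.562, 0.1748, 0.2313]
eef_rot: [180.0, 0.0, 17.6]
contact_force: [0.4, 0.3, -0.2]
gripper_width: 0.0881
gripper_force: 0.0
```

Emit:
drive_tool(increments=[[[-1,0,0,0,0],[-1,0,0,0,0],[-1,0,0,0,0],[-1,0,0,0,0],[-1,0,0,0,0]]], squeeze=40)

```text
time_s: 4.53
tcp_pos: [0.5618, 0.1756, 0.2312]
eef_rot: [180.0, 0.0, 17.8]
contact_force: [-0.1, -0.0, -0.7]
gripper_width: 0.0431
gripper_force: 0.0
```

```bash
cat > st.py <<'E'
from plant import r
import numpy as np
np.set_printoptions(precision=4,suppress=True)
s=r.get_state(); print(s["time_s"],s["tcp_pos"],s["eef_rot"],"j",s["joints"],"F",s["contact_force"],"M",s["moment"],"t6",s["joint_torque"][5],"w",s["gripper_width"],s["gripper_force"])
E
python3 st.py
```

```text
4.525 [0.5618 0.1756 0.2312] [179.9993   0.0003  17.7618] j [ 36.3695  12.7192 -11.1185   0.0006 -66.1628  71.3921] F [-0.0841 -0.0142 -0.678 ] M [-0.0858  0.1666  0.0064] t6 -0.0010787013889057562 w 0.04309138659444089 0.0
```

Emit:
drive_tool(increments=[[[-1,0,0,0,0],[-1,0,0,0,0],[-1,0,0,0,0],[-1,0,0,0,0],[-1,0,0,0,0]]])

```text
time_s: 5.15
tcp_pos: [0.5621, 0.1745, 0.2313]
eef_rot: [179.9, 0.0, 17.7]
contact_force: [1.7, -5.2, -0.4]
gripper_width: 0.0134
gripper_force: 39.8
```

```bash
python3 st.py
```

```text
5.15 [0.5621 0.1745 0.2313] [179.9094   0.0176  17.7467] j [ 36.3131  12.7233 -11.1411   0.0877 -66.1811  71.3982] F [ 1.7085 -5.1702 -0.3804] M [-1.9212 -0.7456  0.0624] t6 -0.06266683805733919 w 0.013385462660462255 39.84591901302338
```

Emit:
drive_tool(increments=[[[-1,0,0.006,0,0],[-1,0,0.006,0,0.018],[-1,0,0.006,0.0005,0.037],[-1,0,0.006,0.001,0.056]]])

```text
time_s: 5.65
tcp_pos: [0.5622, 0.1745, 0.2312]
eef_rot: [180.0, -0.0, -2.6]
contact_force: [1.7, -2.9, 1.4]
gripper_width: 0.0141
gripper_force: 39.8
```

```bash
python3 st.py
```

```text
5.65 [0.5622 0.1745 0.2312] [179.9782  -0.0151  -2.6263] j [ 36.2782  12.7207 -11.1295   0.029  -66.1518  51.0838] F [ 1.7182 -2.8682  1.3925] M [-1.172  -0.3812  0.0716] t6 1.5019231662154198 w 0.014121380087472563 39.845688343048096
```

Emit:
drive_tool(increments=[[[-1,0,0.003,0,0.018],[-1,0,0.003,0.0005,0.036],[-1,0,0.003,0.001,0.054],[-1,0,0.003,0.0012,0.07]]])

```text
time_s: 6.15
tcp_pos: [0.5623, 0.1746, 0.2311]
eef_rot: [-180.0, -0.0, -27.8]
contact_force: [0.7, -0.5, -0.6]
gripper_width: 0.0135
gripper_force: 39.8
```

```bash
python3 st.py
```

```text
6.15 [0.5623 0.1746 0.2311] [-179.9634   -0.0191  -27.7985] j [ 36.264   12.7171 -11.1402   0.0013 -66.1014  25.937 ] F [ 0.7286 -0.48   -0.575 ] M [-0.5007 -0.4336  0.055 ] t6 1.1688223108649254 w 0.0135462094899812 39.849037528038025
```

Emit:
drive_tool(increments=[[[-1,0,0,0,0.018],[-1,0,0,0.0005,0.036],[-1,0,0,0.001,0.054],[-1,0,0,0.0012,0.07]]])

```text
time_s: 6.65
tcp_pos: [0.5625, 0.1747, 0.231]
eef_rot: [-179.9, -0.0, -53.0]
contact_force: [2.5, -1.2, -0.7]
gripper_width: 0.0134
gripper_force: 39.9
```

```bash
python3 st.py
```

```text
6.65 [0.5625 0.1747 0.231 ] [-179.9377   -0.008   -52.9938] j [ 36.2663  12.7289 -11.1446   0.0079 -66.0641   0.7368] F [ 2.5455 -1.2284 -0.6614] M [-0.4397 -0.7246  0.092 ] t6 1.1672994866967201 w 0.013408233158761008 39.851340651512146
```

Emit:
drive_tool(increments=[[[-1,0,0,0,0.018],[-1,0,0,0.0005,0.036],[-1,0,0,0.001,0.054],[-1,0,0,0.0012,0.07]]])

```text
time_s: 7.15
tcp_pos: [0.5627, 0.1748, 0.2308]
eef_rot: [-179.9, 0.0, -78.2]
contact_force: [3.3, -0.3, -1.2]
gripper_width: 0.0138
gripper_force: 39.9
```

```bash
python3 st.py
```

```text
7.15 [0.5627 0.1748 0.2308] [-179.9238    0.0192  -78.1931] j [ 36.262   12.7404 -11.1545   0.0154 -66.0278 -24.4614] F [ 3.3408 -0.3201 -1.1882] M [-0.5074 -1.0097  0.0663] t6 1.1664210632443428 w 0.013832580192973561 39.85454320907593
```

Emit:
drive_tool(increments=[[[-1,0,0,0,0.018],[-1,0,0,0.0005,0.036],[-1,0,0,0.001,0.054],[-1,0,0,0.0012,0.07]]])

```text
time_s: 7.65
tcp_pos: [0.5628, 0.1747, 0.2307]
eef_rot: [-179.9, 0.0, -103.4]
contact_force: [4.2, -2.0, -2.3]
gripper_width: 0.0139
gripper_force: 39.9
```

```bash
python3 st.py
```

```text
7.65 [0.5628 0.1747 0.2307] [-179.9196    0.0486 -103.3896] j [ 36.2584  12.7496 -11.1622   0.0326 -65.999  -49.6613] F [ 4.2492 -2.0238 -2.2944] M [-0.7007 -1.3813  0.074 ] t6 1.1659029498696327 w 0.013871238561981927 39.85822319984436
```

Emit:
drive_tool(increments=[[[-1,0,-0.004,0,0.018],[-1,0,-0.004,0.0005,0.036],[-1,0,-0.004,0.001,0.054],[-1,0,-0.004,0.0012,0.07]]])

```text
time_s: 8.15
tcp_pos: [0.563, 0.1745, 0.2306]
eef_rot: [-180.0, 0.0, -128.6]
contact_force: [2.7, -2.3, -0.9]
gripper_width: 0.0138
gripper_force: 40.0
```

```bash
python3 st.py
```

```text
8.15 [0.563  0.1745 0.2306] [-179.9604    0.0441 -128.5535] j [ 36.2294  12.7845 -11.1349   0.0291 -66.0277 -74.7948] F [ 2.679  -2.3345 -0.9193] M [-0.6396 -0.8414  0.4942] t6 0.7743702828884125 w 0.013824333311635965 39.98723030090332
```

Emit:
drive_tool(increments=[[[-1,0,0,0,0.018],[-1,0,0,0.0005,0.036],[-1,0,0,0.001,0.052],[-1,0,0,0.0012,0.067]]])

```text
time_s: 8.65
tcp_pos: [0.563, 0.1744, 0.2304]
eef_rot: [-180.0, 0.0, -152.6]
contact_force: [2.8, -2.6, -1.2]
gripper_width: 0.0138
gripper_force: 40.2
```

```bash
python3 st.py
```

```text
8.65 [0.563  0.1744 0.2304] [-179.9683    0.0436 -152.6439] j [ 36.229   12.7922 -11.1513   0.0416 -66.0184 -98.8898] F [ 2.7869 -2.5643 -1.1523] M [-0.8992 -0.9036  0.5809] t6 0.6088480912148952 w 0.013784642336717822 40.152926445007324
```

Emit:
drive_tool(increments=[[[1,0,0,0,0],[1,0,0,0,0],[1,0,0,0,0],[1,0,0,0,0],[1,0,0,0,0]]])

```text
time_s: 9.28
tcp_pos: [0.5625, 0.1744, 0.2302]
eef_rot: [180.0, 0.0, -152.5]
contact_force: [0.9, -0.4, 0.3]
gripper_width: 0.0581
gripper_force: 0.0
```

Emit:
drive_tool(increments=[[[1,0,0,-0.2,0],[1,0,0,-0.5,0],[1,0,0,-0.9,0],[1,0,0,-0.9,0]]])

```text
time_s: 9.78
tcp_pos: [0.5641, 0.1749, 0.3427]
eef_rot: [-180.0, 0.4, -152.5]
contact_force: [-0.6, 0.3, 0.5]
gripper_width: 0.0875
gripper_force: 0.0
```

```bash
python3 st.py; python3 - <<'E'
from h import *
s=r.get_state(); plan(s["tcp_pos"],s["eef_rot"][2],[((.5447,-.204,.22),s["eef_rot"][2])])
E
```

```text
9.775 [0.5641 0.1749 0.3427] [-179.9886    0.4267 -152.5034] j [ 36.2239   9.5214  -0.7485   0.0773 -79.3101 -98.7414] F [-0.6461  0.2899  0.5324] M [0.0276 0.055  0.0149] t6 -0.004302291636122391 w 0.08745717674908314 0.0
[ 0.5874 -1.      0.375 ] -0.0
[ 0.5874 -1.      0.375 ] -0.0
[ 0.4264 -0.7259  0.2723] -0.0
```

Emit:
drive_tool(increments=[[[1,0.294,-0.5,0,0],[1,0.587,-1,0.2,0],[1,0.587,-1,0.375,0]]])

```text
time_s: 10.15
tcp_pos: [0.5551, 0.0328, 0.2932]
eef_rot: [-180.0, 0.1, -152.6]
contact_force: [0.1, 0.7, -0.0]
gripper_width: 0.0873
gripper_force: 0.0
```

Emit:
drive_tool(increments=[[[1,0.294,-0.5,0.19,0],[1,0.587,-1,0.375,0],[1,0.587,-1,0.375,0]]])

```text
time_s: 10.52
tcp_pos: [0.5468, -0.1062, 0.2463]
eef_rot: [179.9, -0.1, -152.7]
contact_force: [0.7, 0.6, 0.1]
gripper_width: 0.0873
gripper_force: 0.0
```

Emit:
drive_tool(increments=[[[1,0.3,-0.5,0.19,0],[1,0.426,-0.726,0.27,0],[1,0.426,-0.726,0.27,0],[1,0.426,-0.726,0.27,0]]])

```text
time_s: 11.02
tcp_pos: [0.5429, -0.2045, 0.2155]
eef_rot: [180.0, -0.0, -152.6]
contact_force: [0.1, 0.9, 1.0]
gripper_width: 0.088
gripper_force: 0.0
```

```bash
python3 - <<'E'
from h import *
s=r.get_state(); print(s["tcp_pos"],s["eef_rot"],s["joints"])
m=camera_model("wrist"); np.save("m2.npy",m,allow_pickle=True); im=capture("wrist");  cv2.imwrite("pics/w2.png",im[:,:,::-1])
t=capture("top"); cv2.imwrite("pics/t2.png",t[:,:,::-1])
E
```

```text
[ 0.54291309 -0.20454064  0.21547232] [ 1.79981271e+02 -2.51417962e-02 -1.52562808e+02] [-1.34169001e+00  1.25928914e+01 -1.34306585e+01 -4.79663257e-03
 -6.40075032e+01 -6.12190187e+01]
```

View pics/w2.png

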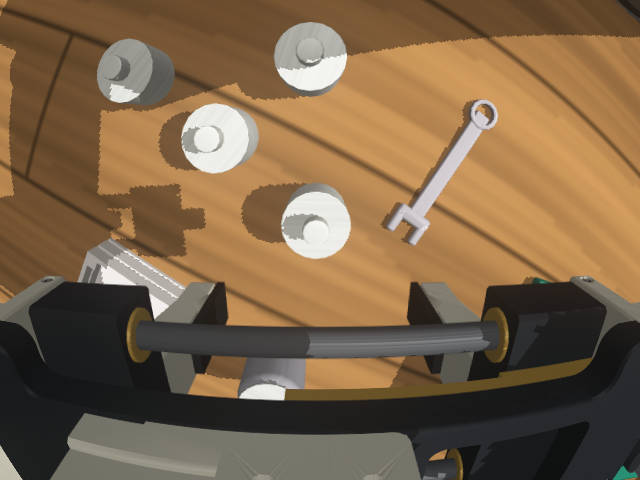

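The wrist view shows the target cap centred ahead of the jaws. Its knob top is about (316,232) and its lid disc centre about (316,223). The wrench is at (435,170) and clear.

```bash
python3 - <<'E'
from h import *
m=np.load("m2.npy",allow_pickle=True).item()
im=cv2.imread("pics/w2.png")[:,:,::-1]
k=plane("wrist",(316,232),.078,m);print(k)
L=plane("wrist",(281.5,224),.055,m);R=plane("wrist",(350.5,222),.055,m);T=plane("wrist",(316,191),.055,m);B=plane("wrist",(316,258.5),.055,m)
print((L+R)/2,np.linalg.norm(L-R),(T+B)/2,np.linalg.norm(T-B))
s=r.get_state();a=np.radians(s["eef_rot"][2]);d=k[:2]-s["tcp_pos"][:2]
print("tool shift /120:",np.array([np.cos(a)*d[0]+np.sin(a)*d[1],np.sin(a)*d[0]-np.cos(a)*d[1]])/.12,(s["tcp_pos"][2]-.07)/.12)
E
```

```text
[ 0.54430422 -0.20335211  0.078     ]
[ 0.54295033 -0.20417135  0.055     ] 0.059280330514214774 [ 0.54498128 -0.20308899  0.055     ] 0.06001629176156264
tool shift /120: [-0.008738   -0.00049444] 1.217258472592765
```

Emit:
drive_tool(increments=[[[1,-0.012,0,0.4,0],[1,-0.012,0,0.8,0],[1,-0.012,0,0.95,0],[1,-0.012,0,0.95,0]]])

```text
time_s: 11.62
tcp_pos: [0.5439, -0.2027, 0.1008]
eef_rot: [179.9, -0.1, -152.4]
contact_force: [0.3, -0.6, -0.3]
gripper_width: 0.0877
gripper_force: 0.0
```

Emit:
drive_tool(increments=[[[1,0,0,0.1,0],[1,0,0,0.2,0],[1,0,0,0.26,0],[0,0,0,0.26,0],[-1,0,0,0.26,0]]], squeeze=20)

```text
time_s: 12.25
tcp_pos: [0.5446, -0.2039, 0.0709]
eef_rot: [-180.0, 0.0, -152.5]
contact_force: [0.5, 0.6, -0.5]
gripper_width: 0.0729
gripper_force: 0.0
```

Emit:
drive_tool(increments=[[[-1,0,0,0,0],[-1,0,0,0,0],[-1,0,0,0,0],[-1,0,0,0,0],[-1,0,0,0,0]]])

```text
time_s: 12.88
tcp_pos: [0.5445, -0.2038, 0.0707]
eef_rot: [-180.0, 0.0, -152.5]
contact_force: [-0.3, -1.4, 1.9]
gripper_width: 0.0234
gripper_force: 0.8
```

Emit:
drive_tool(increments=[[[-1,0,0,0,0],[-1,0,0,0,0],[-1,0,0,0,0],[-1,0,0,0,0]]])

```text
time_s: 13.38
tcp_pos: [0.5444, -0.2038, 0.0706]
eef_rot: [-180.0, -0.0, -152.5]
contact_force: [0.2, -0.2, 0.1]
gripper_width: 0.0212
gripper_force: 20.0
```

```bash
python3 st.py
```

```text
13.375 [ 0.5444 -0.2038  0.0706] [-179.9965   -0.     -152.5212] j [ -1.2587  21.0302 -23.0812   0.0042 -45.887  -61.2655] F [ 0.1938 -0.2289  0.1266] M [-0.2452 -0.152  -0.0777] t6 0.0015009925846243277 w 0.02117956603621007 20.000009536743164
```

Emit:
drive_tool(increments=[[[-1,0,0,-0.15,0],[-1,0,0,-0.5,0],[-1,0,0,-0.95,0],[-1,0,0,-0.95,0]]], squeeze=30)

```text
time_s: 13.88
tcp_pos: [0.5468, -0.2041, 0.1891]
eef_rot: [-179.7, 0.4, -152.5]
contact_force: [0.7, 0.5, -2.8]
gripper_width: 0.0213
gripper_force: 30.0
```

Emit:
drive_tool(increments=[[[-1,0,0,-0.5,0],[-1,0,0,-0.95,0],[-1,0,0,-0.95,0]]])

```text
time_s: 14.25
tcp_pos: [0.546, -0.2041, 0.3026]
eef_rot: [-179.8, 0.3, -152.5]
contact_force: [0.8, 0.1, -3.6]
gripper_width: 0.0212
gripper_force: 30.0
```

```bash
python3 st.py; python3 - <<'E'
from h import *
s=r.get_state(); plan(s["tcp_pos"],s["eef_rot"][2],[((.5628,.1745,.352),s["eef_rot"][2])])
E
```

```text
14.25 [ 0.546  -0.2041  0.3026] [-179.7658    0.3301 -152.5061] j [ -1.2545   9.629   -5.6919   0.0484 -74.277  -61.2652] F [ 0.8476  0.0862 -3.552 ] M [0.0285 0.0263 0.0027] t6 -0.0017134158770204522 w 0.021210294486805614 29.999601244926453
[-0.578   1.     -0.1507] -0.0
[-0.578   1.     -0.1507] -0.0
[-0.4244  0.7342 -0.1106] -0.0
```

Emit:
drive_tool(increments=[[[-1,-0.29,0.5,-0.15,0],[-1,-0.578,1,-0.25,0],[-1,-0.578,1,-0.25,0]]])

```text
time_s: 14.62
tcp_pos: [0.5501, -0.0625, 0.3275]
eef_rot: [179.9, -0.1, -152.4]
contact_force: [0.2, -0.1, -1.6]
gripper_width: 0.0214
gripper_force: 30.0
```

Emit:
drive_tool(increments=[[[-1,-0.29,0.5,-0.17,0],[-1,-0.578,1,-0.17,0],[-1,-0.578,1,-0.17,0]]])

```text
time_s: 15.0
tcp_pos: [0.5563, 0.0759, 0.3471]
eef_rot: [179.9, -0.1, -152.4]
contact_force: [0.5, -0.3, -2.6]
gripper_width: 0.0211
gripper_force: 30.0
```

Emit:
drive_tool(increments=[[[-1,-0.25,0.4,0,0],[-1,-0.424,0.734,0,0],[-1,-0.424,0.734,0,0],[-1,-0.424,0.734,0,0],[-1,-0.424,0.734,0,0]]])

```text
time_s: 15.62
tcp_pos: [0.5612, 0.1736, 0.3486]
eef_rot: [-180.0, -0.0, -152.6]
contact_force: [-0.8, 0.5, -1.2]
gripper_width: 0.0206
gripper_force: 30.0
```

```bash
python3 st.py; python3 - <<'E'
from h import *
m=camera_model("wrist"); np.save("m3.npy",m,allow_pickle=True); im=capture("wrist");  cv2.imwrite("pics/w3.png",im[:,:,::-1])
t=capture("scene"); cv2.imwrite("pics/s3.png",t[:,:,::-1])
a=cv2.resize(im[150:400,200:440],(576,600));b=cv2.resize(t[60:260,400:472],(216,600)) 
cv2.imwrite("pics/c3.png",np.hstack([a,b])[:,:,::-1])
E
```

```text
15.625 [0.5612 0.1736 0.3486] [-179.9957   -0.0472 -152.5941] j [ 36.2443   9.4075  -0.1137  -0.0031 -80.526  -98.8379] F [-0.7818  0.5069 -1.1919] M [ 0.0704  0.0148 -0.0243] t6 0.00793023471487686 w 0.020644219387856787 29.999575316905975
```

View pics/c3.png

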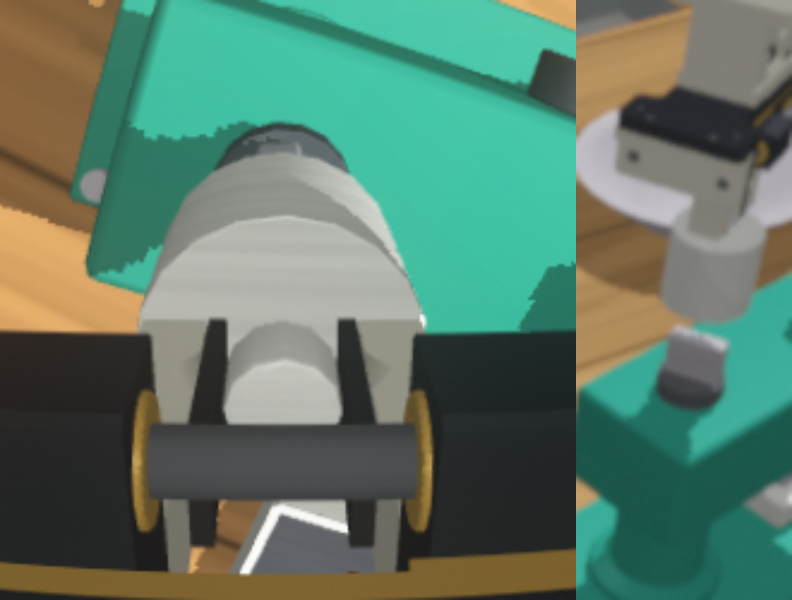

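The cap hangs upright and centred between the fingers, above the collar and wing. The far edge of the lid is at wrist (318,240).

```bash
python3 - <<'E'
from h import *
m=np.load("m3.npy",allow_pickle=True).item()
t=np.array([.5612,.1736]);a=np.radians(-152.6);A=np.array([[np.cos(a),np.sin(a)],[np.sin(a),-np.cos(a)]])
print("lid edge in tool mm",A@(plane("wrist",(317.9,240),.333,m)[:2]-t)*1e3)
print("lid sides",[A@(plane("wrist",(200+u/2.4,150+v/2.4),.333,m)[:2]-t)*1e3 for u,v in((140,322),(424,322))])
print("collar far edge",A@(plane("wrist",(200+283/2.4,150+123/2.4),.214,m)[:2]-[.5628,.1745])*1e3)
E
```

```text
lid edge in tool mm [28.70355348  1.70671207]
lid sides [array([  6.36345906, -27.11523212]), array([ 6.34966301, 30.15492081])]
collar far edge [25.64772692  1.80377517]
```

Emit:
drive_tool(increments=[[[-1,-0.008,0,0,0],[-1,-0.008,0,0.2,0],[-1,-0.008,0,0.35,0],[-1,-0.008,0,0.44,0],[-1,-0.008,0,0.44,0]]])

```text
time_s: 16.35
tcp_pos: [0.5619, 0.1749, 0.2957]
eef_rot: [-180.0, -0.1, -152.5]
contact_force: [-0.1, 0.5, -1.6]
gripper_width: 0.0206
gripper_force: 30.0
```

```bash
python3 st.py
```

```text
16.35 [0.5619 0.1749 0.2957] [-179.99     -0.0672 -152.5363] j [ 36.3097  10.6349  -5.3028  -0.0005 -74.1303 -98.8458] F [-0.0929  0.4916 -1.5682] M [-0.012  -0.0206  0.0197] t6 0.0008362623702851124 w 0.02056749754270399 29.99960482120514
```

Wing is inside the cap with no side force. Now past the collar, slowly.

Emit:
drive_tool(increments=[[[-1,0,0,0.04,0],[-1,0,0,0.08,0],[-1,0,0,0.115,0],[-1,0,0,0.13,0]]])

```text
time_s: 16.85
tcp_pos: [0.562, 0.1751, 0.2803]
eef_rot: [-180.0, -0.0, -152.5]
contact_force: [0.4, -0.6, -1.4]
gripper_width: 0.0213
gripper_force: 30.0
```

```bash
python3 st.py
```

```text
16.85 [0.562  0.1751 0.2803] [-179.9979   -0.0207 -152.5233] j [ 36.3251  11.0497  -6.7723  -0.0012 -72.1988 -98.848 ] F [ 0.3553 -0.6116 -1.4341] M [0.0679 0.0238 0.0051] t6 5.897351684325258e-05 w 0.021345412537647195 29.99961018562317
```

Emit:
drive_tool(increments=[[[-1,0,0,0.03,0],[-1,0,0,0.06,0],[-1,0,0,0.075,0],[-1,0,0,0.082,0]]])

```text
time_s: 17.35
tcp_pos: [0.5621, 0.1752, 0.2707]
eef_rot: [-180.0, -0.0, -152.5]
contact_force: [0.5, 0.1, -1.4]
gripper_width: 0.0212
gripper_force: 30.0
```

```bash
python3 st.py
```

```text
17.35 [0.5621 0.1752 0.2707] [-179.9967   -0.006  -152.5248] j [ 36.3236  11.3436  -7.6594   0.0025 -71.0035 -98.8492] F [ 0.466   0.1383 -1.4103] M [ 0.0543 -0.0068  0.0156] t6 -0.0006329792267933954 w 0.021245616727392176 30.000716149806976
```

Not touching yet. Down a little further.

Emit:
drive_tool(increments=[[[-1,0,0,0.005,0],[-1,0,0,0.01,0],[-1,0,0,0.01,0]]])

```text
time_s: 17.73
tcp_pos: [0.5624, 0.1751, 0.2705]
eef_rot: [-180.0, 0.1, -152.5]
contact_force: [-2.2, -2.0, 5.4]
gripper_width: 0.0211
gripper_force: 30.0
```

```bash
python3 st.py
```

```text
17.725 [0.5624 0.1751 0.2705] [-179.9751    0.0698 -152.516 ] j [ 36.3171  11.3294  -7.7151   0.0373 -70.8903 -98.8453] F [-2.2368 -2.0022  5.3635] M [-0.4554  0.4581  0.0465] t6 -0.00842378125526011 w 0.021105430659156817 30.00084400177002
```

The cap is seated at exactly the predicted height. Release and rise.

Emit:
drive_tool(increments=[[[1,0,0,-0.008,0],[1,0,0,-0.008,0],[1,0,0,-0.008,0],[1,0,0,-0.008,0],[1,0,0,-0.008,0]]])

```text
time_s: 18.35
tcp_pos: [0.5621, 0.1752, 0.2704]
eef_rot: [-180.0, -0.0, -152.5]
contact_force: [0.8, 0.2, 1.3]
gripper_width: 0.0654
gripper_force: 0.0
```

Emit:
drive_tool(increments=[[[1,0,0,-0.008,0],[1,0,0,-0.2,0],[1,0,0,-0.6,0],[1,0,0,-0.9,0],[1,0,0,-0.9,0]]])

```text
time_s: 18.98
tcp_pos: [0.5632, 0.1755, 0.3821]
eef_rot: [-180.0, 0.3, -152.5]
contact_force: [0.4, 0.3, -1.0]
gripper_width: 0.0876
gripper_force: 0.0
```

```bash
python3 - <<'E'
from h import *
m=camera_model("wrist"); np.save("m4.npy",m,allow_pickle=True); s=r.get_state(); print(s["tcp_pos"],s["contact_force"],s["gripper_width"]); im=capture("wrist"); t=capture("scene")
a=cv2.resize(im[140:380,200:440],(480,480));b=cv2.resize(t[100:260,400:480],(240,480)) 
cv2.imwrite("pics/c4.png",np.hstack([a,b])[:,:,::-1])
E
```

```text
[0.56316115 0.1755429  0.38209863] [ 0.42268612  0.31697707 -0.98652194] 0.08760672431237439
```

View pics/c4.png

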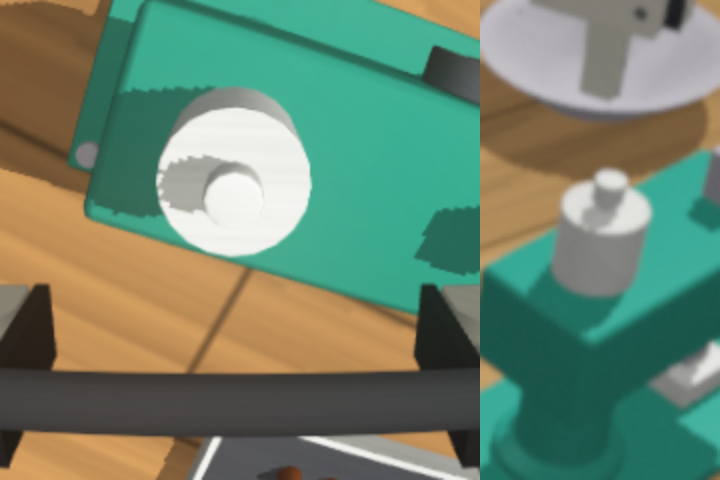

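The cap stands upright and flush on the press head, with its knob at crop (233,198) and the fingers clear. Handing in after a short settle.

Emit:
drive_tool(increments=[[[1,0,0,0,0],[1,0,0,0,0],[1,0,0,0,0]]])

```text
time_s: 19.45
tcp_pos: [0.562, 0.1752, 0.378]
eef_rot: [-180.0, -0.1, -152.5]
contact_force: [0.7, 0.8, 0.3]
gripper_width: 0.0881
gripper_force: 0.0
```

```bash
python3 -c "
from plant import job
print(job.close_job())"
```

```text
the job is handed in; nothing more can be done
None
```

I tightened the plug to about 0.58 N m (roughly 0.4–0.85 rad past where it went stiff), seated the leftmost dust cap fully down over it without touching anything else, and handed the job in at about 19.5 s; the hand-in returned no verdict.

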